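# Lift the wet pacifier with the bottle tongs and let it drip over the ramekin

### The arm

A 6-joint arm with a two-finger parallel gripper is mounted at the origin on the work surface. World frame = base frame: x ahead of the robot, y to its left, z up, the work surface at z = 0. Lengths are in m, angles in rad, forces in N, time in s.
With the tool pointing down it reaches from about 0.3 to 0.875 m from the base axis. Payload 6.4 kg.
Tool frame: the origin (TCP) lies midway between the tips of the shut fingers; the grasp point (between the pads) lies 19 mm behind it (ctrl.hold_point_z is the distance from the TCP to the grasp point, in m); z points along the fingers, y is the line along which they close (so a half turn about z gives the same grasp; the last joint's range is limited). The gripper opens to 85 mm and grips with 20 to 120 N. Pads are 22 mm wide; open, the fingers measure 114 mm over their backs; the gripper's body (76 mm by 85 mm) begins 54 mm behind the grasp point. The pads swing forward as they close: fully open they stand 13 mm farther back than shut.
Start: joints at [0.969, 0.181, 1.607, -0, 1.354, -0.206], TCP at [0.222, 0.531, 0.231] pointing down, gripper open.
Joint ranges: [-2.99, 2.99], [-0.89, 2.07], [0.3, 2.58], [-1.14, 4.28], [0, 2.63], [-3.12, 3.12]. Speed limits (rad/s): [2.57, 2.57, 3.01, 3.14, 3.14, 3.14].

### API

Orientations are given as a unit quaternion [w, x, y, z].
In Python, from bench import ctrl gives the robot as it stands.
- The arm moves only by the tool carry_out, never from a script. Its argument "plan" is text: rows parted by semicolons, each of 6 numbers parted by spaces: the shift along the tool's x, y, z as a fraction of full scale, then the turn, a rotation vector about the tool's x, y, z as a fraction of full scale. A call has exactly 8 rows; each row shifts and turns the commanded pose from where the row before left it, along the tool's axes as they then stand; what a row does not reach is not made up. Full scale, the value 1, is 40 mm for a shift and 0.1 rad for a turn. A row lasts 1/12 s, in which the tool goes at most 41.7 mm and 7.16 degrees, less where a joint would pass 70% of its speed; a pose out of reach is approached as far as the arm can. A call with a number of a shift or a turn outside -1 to 1 is refused whole. A call with a gripper value outside its range is refused whole. "claw" is the gripper's target within -1 to 1 (shut at 1, half-way at 0, fully open at -1), set as the call begins (left out, the last holds). The fingers move at their own pace and stop on an object; the grip force is fixed at half the most. Time passes only in rows, so rows that do not move let the fingers close, or fill a call up. It gives the time, the measured TCP pose, the force, the opening and the grip force at its end, in the units of the state.
- ctrl.get_obs(): the state, without advancing time (a new reading comes with each control period).
- ctrl.camera(name): name is "side" or "top"; returns a dict with "pixels" (400x640x3 uint8, red, green, blue), "mtx" (3x3 intrinsics, pixels), "R" (3x3) and "t" (3): a world point X has camera coordinates R X + t. Camera axes: x right, y down, z forward; pixel columns grow to the right and rows downward; lengths in m; the calibration is good to about 2 mm. A picture is of the moment at which its call begins. There is no depth.
- ctrl.hand_in(): hands the job in; it is judged then, once.
The state is a dict: "time_s": time; "q": joint angles; "dq": joint speeds; "joint_efforts": joint torques, N m; "eef_pos": TCP position; "eef_rot": TCP orientation; "wrist_force": force on the tool from outside, world axes, zero at the start; "torque": the same for the moment, N m; "opening": opening from 0.0 (shut) to 1.0 (fully open); "grasp_force": force on a finger pad.
Only numpy, scipy, OpenCV 4.12 (cv2) and the standard library are available. Lean on these libraries where they do the work, as an engineer would, in place of code of your own. Each camera call takes 0.05 s, during which the arm holds its last target. There are 200 camera calls.

### The job

The pacifier standing on the clear case on the turntable is fresh from the steriliser and still wet, so nothing but the tongs may touch it: grip the baby-bottle tongs by their two finger plates, close their cupped jaws on the pacifier's round shield and lift it off. Finish while still holding it in the tongs, still and over the middle of the glass ramekin so that it drips in there, at least 10 cm above the turntable; do not put it down. Leave everything else standing where it is.

Things in the scene. Friction and masses are not known exactly. Their poses are not given: they have to be found in the camera images.
- tongs_grip (a point): Midway between the two ribbed finger plates of the tongs, on their middle line, half-way up (13 mm above the underside), near the balance point. +x points to the jaws, +y to the left arm, z up. The plates are upright, 26 mm high, from 27 mm behind to 27 mm ahead of this point. Over their outer faces: 51 mm open as they lie, 34 mm with the jaws on the pacifier's shield, 26 mm fully shut.
- tongs: Off-white baby-bottle tongs lying on their side on the dresser, jaws opening level; 26 mm high all along, 215 mm long, 76 g. Origin under tongs_grip, same axes; the round spring head is 88 mm behind it. The spring holds them open: squeezing the plates takes 3 N at first, 5 N when the jaws reach the shield; half of any more reaches the jaws. Squeezed by a few mm they can be carried with jaws open.
- tongs_mouth (a point): Middle of the space between the two jaws, 82.5 mm ahead (+x) of tongs_grip at the same height; same axes. The jaws are rubber-lined cups of 24 mm inner radius, 26 mm high, each reaching 23 mm before and behind this point. Clear gap between the jaws' middles: 77 mm open as they lie (90 mm over the outside), 2 mm less for each 1 mm that the plates are squeezed, 43 mm on the shield.
- tongs_left: The left arm of the tongs with its finger plate and jaw. Origin on its hinge in the spring head, 87.5 mm behind and 10 mm left of tongs_grip, at the underside; +x at rest as that of tongs_grip. It turns inward up to 0.15 rad as the tongs are squeezed (0.10 rad on the shield), both arms alike.
- tongs_right: The right arm of the tongs, mirror image of the left; origin on its hinge, 87.5 mm behind and 10 mm right of tongs_grip.
- pacifier_center (a point): Mint pacifier with a round shield, standing on its round knob, teat up, on the clear case on the turntable; 45 mm high, about 25 g. This point is on its axis half-way up, 22.5 mm above its underside; z up. The shield is a flat disc 43 mm across, 5 mm thick, its mid-height 9 mm below this point (13.5 mm above the case); the knob below is 27 mm across, the teat above 17 mm.
- pacifier: The same pacifier, origin at the centre of its underside, which rests on the case.
- case: Round flat clear plastic case, closed, 80 mm across and 16 mm high, loose on the turntable; origin at the centre of its underside. The pacifier stands on it.
- susan_base: Round bamboo lazy susan on the dresser; this is the foot's centre at dresser height. Its round plate is 300 mm across with its top 36 mm above the dresser, and turns if pushed (stiffly). The case stands 75 mm from its centre on its own -x side; the ramekin and the teething key stand on its +y and -y sides, either way round, and the trinket box on its +x side.
- ramekin: Small glass ramekin, 72 mm across, 40 mm high, open on top, on the turntable; origin under its centre. The pacifier ends held over it; leave it where it stands.
- trinket_box: White ceramic trinket box with its lid on, 76 mm across, 60 mm high over its knob, on the turntable; origin under its centre. Leave it alone.
- teething_key: Grey silicone teething key, 82 mm long, 10 mm thick, lying on the turntable; origin under its middle. Leave it alone.
- milk_bottle: Clear baby bottle standing on the dresser, 62 mm across, 157 mm high; origin under its centre. Leave it alone.
- cream_jar: White cream jar with a metal lid on the dresser, 66 mm across, 50 mm high; origin under its centre. Leave it alone.
- bottle_cap: Clear domed bottle cap on the dresser, 48 mm across, 37 mm high; origin under its centre. Leave it alone.
- hair_brush: Wooden baby brush lying on the dresser, 185 mm long, 44 mm wide, 24 mm high; origin under its middle. Leave it alone.
Not all that is in view belongs to the job. Of the things that look like the tongs, the middle-sized one is meant. Leave any yellow look-alike of the pacifier alone.

How it is judged:
On the way, in this order (a step that is already met when the one before it is completed fails the run):
1. the tongs are held by both finger plates and lifted off the dresser, the pacifier still standing on its case (height (world z) of tongs_grip above 0.04 m and contact force between the fingers and tongs_left above 0.5 N and contact force between the fingers and tongs_right above 0.5 N and distance of pacifier_center from where it was at the start of the episode below 0.03 m), for 0.2 s.
2. the jaws are closed on the pacifier from both sides and it has left the case (contact force between each of tongs_left, tongs_right and pacifier above 0.4 N and contact force between the fingers and tongs_left above 0.5 N and contact force between the fingers and tongs_right above 0.5 N and z of pacifier_center in the frame of susan_base above 0.0945 m), for 0.2 s.
At the end, for the whole second after the job is handed in: Fingers squeeze both finger plates and both jaws press on the pacifier (over 0.4 N each); it is at rest within 30 mm of the jaws' middle and, seen from above, of the ramekin's centre; its underside is at least 95 mm above the turntable; the gripper does not touch it (contact force between each of tongs_left, tongs_right and pacifier above 0.4 N and contact force between the fingers and tongs_left above 0.5 N and contact force between the fingers and tongs_right above 0.5 N and z of pacifier_center in the frame of susan_base above 0.1535 m and horizontal distance between pacifier_center and ramekin below 0.03 m and distance between pacifier_center and tongs_mouth below 0.03 m and height (world z) of tongs_grip above 0.1 m and linear speed of pacifier below 0.03 m/s and contact force between each of the arm, the fingers and pacifier below 0.3 N); the arm keeps its last pose, push and grip.
It fails at once if the gripper or arm touches the pacifier itself (contact force between any of the fingers, the arm and pacifier above 0.5 N).
It fails at once if another thing is shifted by more than 40 mm (distance of any of case, ramekin, trinket_box, teething_key, milk_bottle, cream_jar, bottle_cap, hair_brush from where it was at the start of the episode above 0.04 m).
It fails at once if a standing thing is tipped over (angle between any of ramekin, trinket_box, milk_bottle, cream_jar, bottle_cap's own z axis and vertical above 0.5 rad).
It also fails if it takes over 42 s, if anything falls off the work surface, if the arm or the gripper's body presses on something with over 40 N, if the wrist force passes 120 N, or if a joint passes its speed limit or range.

## Working session

There is one attempt and no reset: what is moved stays moved. The work goes in short steps, Python scripts to look and compute and a tool call to move; the robot and the scene stay as the last step left them, time stands still between calls to the robot, and variables do not carry over. Pictures are saved under pics/ and viewed, at most 12 in all, crops included, and the job is handed in when it is done.

Besides the shell and the picture viewer there is one more tool, called after "Call:" in YAML: its name, and indented under it one key for each argument. carry_out: Moves the arm, as the interface text tells. Shift numbers are shares of 40 mm and turn numbers shares of 0.1 rad, none past 1 either way. Its arguments: {"type":"object","properties":{"plan":{"type":"string"},"claw":{"type":"number"}},"required":["plan"]}

```bash
mkdir -p pics; cat > h.py <<'E'
from bench import ctrl
import numpy as np, cv2
def shot(n,save=None):
    c=ctrl.camera(n); 
    if save: cv2.imwrite('pics/'+save,c['pixels'][:,:,::-1])
    return c
def plane(c,u,v,z):
    d=c['R'].T@np.linalg.inv(c['mtx'])@np.array([u,v,1.]); o=-c['R'].T@c['t']
    return o+d*(z-o[2])/d[2]
def proj(c,X):
    p=c['mtx']@(c['R']@np.array(X)+c['t']); return p[:2]/p[2]
E
python3 - <<'E'
from h import *
for n in('top','side'):
    c=shot(n,n+'0.png'); print(n,-c['R'].T@c['t'],c['R'][2],c['mtx'][0,0]); np.savez(n+'0.npz',**c)
o=ctrl.get_obs();print(o['eef_pos'],o['eef_rot'],o['time_s'],ctrl.hold_point_z)
E
```

```text
top [ 0.40335148 -0.00973855  1.25964608] [ 0.10659274  0.01803023 -0.99413928] 413.24016073895075
side [-0.2526671  -1.02085685  1.18765977] [ 0.45472367  0.60164919 -0.6566922 ] 498.1811582602787
[0.22138488 0.53013352 0.23045723] [-3.28056151e-04  1.96616982e-01  9.80480044e-01 -7.33495952e-04] 0.1 0.0187
```

View pics/top0.png

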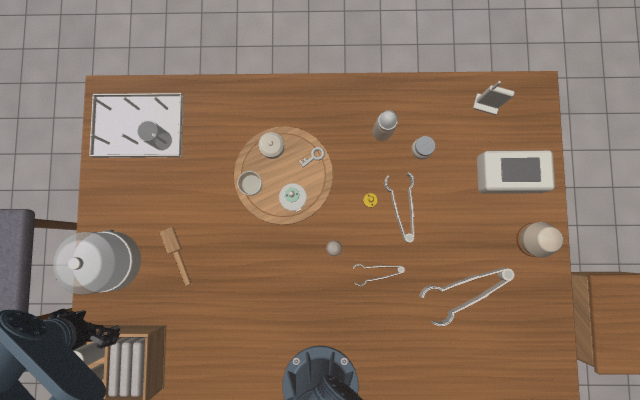

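View pics/side0.png

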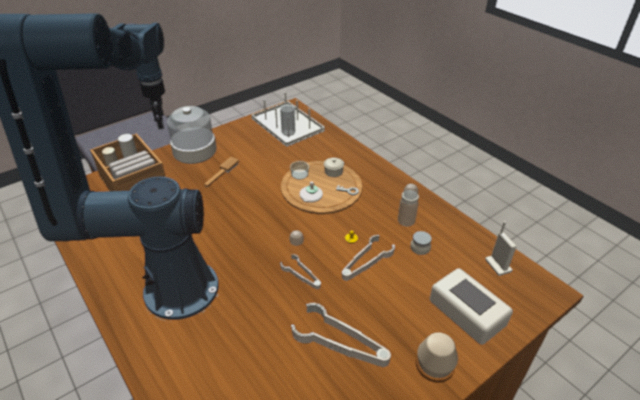

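The top view shows three tongs-like things: head (408,238) with jaws near (399,180), about 65 px; a small one with head (401,269); a large one with head (508,274). I choose the first, as the middle-sized one. The mint pacifier is at (292,195), its yellow look-alike at (370,200), and the ramekin at (249,183). The side view agrees, with the chosen tongs' head at (347,272).

```bash
python3 - <<'E'
from h import *
c=dict(np.load('top0.npz'));s=dict(np.load('side0.npz'))
im=c['pixels'][:,:,::-1]
a=cv2.resize(im[160:250,350:440],(540,540),interpolation=cv2.INTER_CUBIC)
cv2.imwrite('pics/crop1.png',a)
hsv=cv2.cvtColor(im,cv2.COLOR_BGR2HSV)
m=((hsv[...,1]<75)&(hsv[...,2]>110)).astype(np.uint8)
n,l,st,ce=cv2.connectedComponentsWithStats(m)
for i in range(1,n):
    if 12<st[i,4]<3000 and 90<st[i,0]<480 and 75<st[i,1]<300: print(st[i],ce[i].round(1),plane(c,*ce[i],.02)[:2].round(3))
g=((hsv[...,0]>60)&(hsv[...,0]<95)&(hsv[...,1]>60)&(hsv[...,2]>80)).astype(np.uint8)
n,l,st,ce=cv2.connectedComponentsWithStats(g)
for i in range(1,n):
    if st[i,4]>5: print('g',st[i],ce[i],plane(c,*ce[i],.07)[:2])
h2=cv2.cvtColor(s['pixels'][:,:,::-1],cv2.COLOR_BGR2HSV)
g=((h2[...,0]>60)&(h2[...,0]<95)&(h2[...,1]>60)&(h2[...,2]>80)).astype(np.uint8)
n,l,st,ce=cv2.connectedComponentsWithStats(g)
for i in range(1,n):
    if st[i,4]>8: print('gs',st[i],ce[i],plane(s,*ce[i],.07)[:2])
print('head',plane(c,408,238,.026),'jaws',plane(c,387,182,.026),plane(c,410,176,.026))
print('susan',plane(c,283.5,175,.036),'ram',plane(c,249,183,.076),'side ram',plane(s,299,170,.076))
E
```

```text
[473  81  42  33 393] [490.8  98.2] [ 0.853 -0.53 ]
[373 110  25  27 397] [385.1 121.5] [ 0.782 -0.204]
[258 132  26  25 509] [270.7 144. ] [0.714 0.147]
[411 136  25  22 370] [423. 146.] [ 0.704 -0.318]
[299 147  26  20 184] [312.7 156.2] [0.675 0.018]
[ 477  150   78   42 2189] [513.5 170.8] [ 0.626 -0.587]
[109 157  22   1  22] [119.5 157. ] [0.677 0.614]
[237 171  25  24 482] [249.3 182.6] [0.595 0.211]
[384 172  30  71 477] [403.8 209.8] [ 0.51  -0.255]
[279 183  28  29 615] [292.5 196.7] [0.551 0.08 ]
[326 241  15  15 168] [332.9 247.8] [ 0.397 -0.041]
[353 264  52  22 201] [381.1 271.9] [ 0.326 -0.183]
[419 268  96  58 961] [471.4 290.6] [ 0.271 -0.446]
head [ 0.42526262 -0.26355809  0.026     ] jaws [ 0.59328318 -0.20513125  0.026     ] [ 0.61114349 -0.27453449  0.026     ]
susan [0.61475196 0.10587958 0.036     ] ram [0.58491953 0.20230863 0.076     ] side ram [0.57345656 0.18234366 0.076     ]
```

View pics/crop1.png

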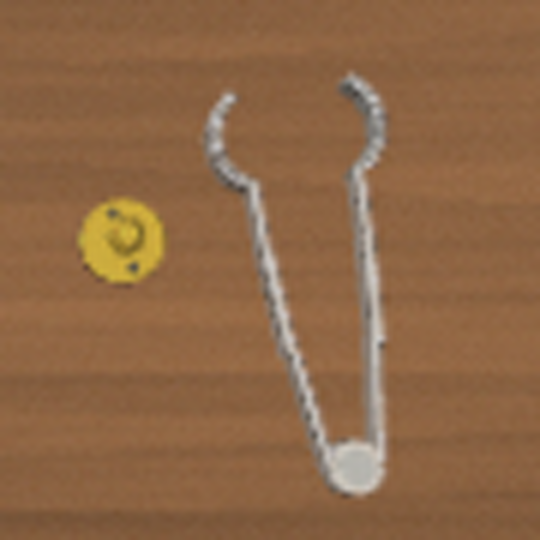

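The crop (6x, offset 350,160) shows the chosen tongs: head (409.3,237.8), jaw centre about (399.1,182.2), and the yellow dummy to its left. Next I measure the pacifier and the ramekin.

```bash
python3 - <<'E'
from h import *
c=dict(np.load('top0.npz'));s=dict(np.load('side0.npz'))
a=cv2.resize(c['pixels'][130:220,235:325,::-1],(400,400),interpolation=cv2.INTER_CUBIC)
b=cv2.resize(s['pixels'][150:220,280:350,::-1],(400,400),interpolation=cv2.INTER_CUBIC)
cv2.imwrite('pics/crop2.png',np.hstack([a,b]))
H=plane(c,409.3,237.8,.026);M=plane(c,399.1,182.2,.02);d=(M-H)[:2]
print('head',H,'mouth',M,np.hypot(*d),'yaw',np.arctan2(d[1],d[0]))
for n,k in(('top',c),('side',s)):
    p=k['pixels'].astype(int); m=((p[...,1]-p[...,0]>20)&(p[...,1]>90)).astype(np.uint8)
    N,l,st,ce=cv2.connectedComponentsWithStats(m)
    for i in range(1,N):
        if st[i,4]>8: print(n,st[i],ce[i],plane(k,*ce[i],.066)[:2])
E
```

```text
head [ 0.4258407 -0.2674097  0.026    ] mouth [ 0.59338926 -0.24251072  0.02      ] 0.1693885370117114 yaw 0.1475278360453201
top [285 188  14  14 101] [291.69306931 194.56435644] [0.55169678 0.07883369]
side [18 15  5  2  9] [20.         15.44444444] [0.13272326 2.4604474 ]
side [48 15 34  4 55] [64.92727273 16.03636364] [0.34588565 2.28621466]
side [84 15  9  3 13] [88.15384615 15.69230769] [0.45906907 2.20702204]
side [40 16  7  3 10] [43.  16.7] [0.23781749 2.35510347]
side [147  25   5   5  11] [148.81818182  26.54545455] [0.68313479 1.82603984]
side [306 186  12   7  49] [311.69387755 189.3877551 ] [0.55101714 0.07424947]
side [ 88 192  42  12 245] [107.03673469 196.23265306] [-0.03867903  0.47484504]
side [210 281   7   5  13] [213.         283.38461538] [ 0.06919155 -0.09543764]
side [145 294   9  16  49] [149.18367347 300.85714286] [-0.1029503  -0.04355497]
side [208 294   5   5   9] [209.88888889 295.66666667] [ 0.0409286  -0.12983601]
side [191 305   7   5  16] [194.125 307.25 ] [-0.01278938 -0.13942432]
side [160 309   5   5  10] [162.  310.3] [-0.08779606 -0.09544361]
side [175 310   5   6  12] [177.08333333 312.33333333] [-0.05772216 -0.12676146]
```

View pics/crop2.png

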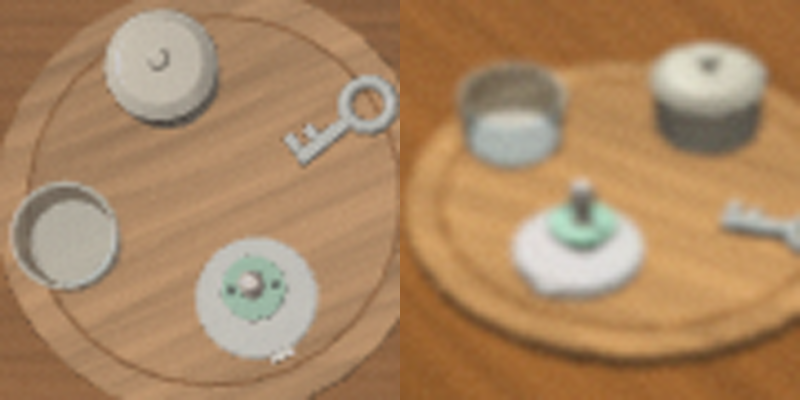

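Call:
carry_out:
  plan: "0 0 0 0 0 -0.9;0 0 0 0 0 -0.9;0 0 0 0 0 -0.9;0 0 0 0 0 -0.9;0 0 0 0 0 -0.9;0 0 0 0 0 -0.93;-0.18 -0.85 0 0 0 0;-0.18 -0.85 0 0 0 0"
  claw: -1

```text
time_s: 0.77
eef_pos: [0.2453, 0.4651, 0.2304]
eef_rot: [-0.0, -0.075, 0.997, -0.0]
wrist_force: [0.4, -0.6, -0.2]
opening: 1.0
grasp_force: 0.0
```

Call:
carry_out:
  plan: "-0.18 -0.85 0 0 0 0;-0.18 -0.85 0 0 0 0;-0.18 -0.85 0 0 0 0;-0.18 -0.85 0 0 0 0;-0.18 -0.85 0 0 0 0;-0.18 -0.85 0 0 0 0;-0.18 -0.85 0 0 0 0;-0.18 -0.85 0 0 0 0"

```text
time_s: 1.43
eef_pos: [0.3427, 0.2032, 0.2311]
eef_rot: [-0.0, -0.074, 0.997, -0.0]
wrist_force: [0.7, 0.6, 0.1]
opening: 1.001
grasp_force: 0.0
```

Call:
carry_out:
  plan: "-0.18 -0.85 0 0 0 0;-0.18 -0.85 0 0 0 0;-0.18 -0.85 0 0 0 0;-0.18 -0.85 0 0 0 0;-0.18 -0.85 0 0 0 0;-0.18 -0.85 0 0 0 0;-0.18 -0.85 0 0 0 0;-0.18 -0.85 0 0 0 0"

```text
time_s: 2.1
eef_pos: [0.4397, -0.0575, 0.2311]
eef_rot: [-0.0, -0.073, 0.997, 0.0]
wrist_force: [0.5, 0.5, 0.2]
opening: 0.999
grasp_force: 0.0
```

```bash
cat >> h.py <<'E'
def go(target):
    from scipy.spatial.transform import Rotation as Ro
    o=ctrl.get_obs();q=o['eef_rot'];R=Ro.from_quat([q[1],q[2],q[3],q[0]]).as_matrix()
    print('t',o['time_s'],'pos',np.round(o['eef_pos'],4),'ytool',np.arctan2(R[1,1],R[0,1]).round(4),'zt',R[:,2].round(4),'open',o['opening'],'F',o['grasp_force'],np.round(o['wrist_force'],1))
    print('units',(R.T@(np.array(target)-o['eef_pos'])/.04).round(3))
E
python3 -c "
from h import *
go([.513,-.2545,.06])"
```

```text
t 2.1 pos [ 0.4397 -0.0575  0.2311] ytool 1.7176 zt [-2.e-04  2.e-04 -1.e+00] open 0.9992232353267341 F 0.0 [0.5 0.5 0.2]
units [-1.094 -5.14   4.275]
```

Call:
carry_out:
  plan: "-0.18 -0.85 0.4 0 0 0;-0.18 -0.85 0.5 0 0 0;-0.18 -0.85 0.5 0 0 0;-0.18 -0.85 0.5 0 0 0;-0.18 -0.85 0.5 0 0 0;-0.18 -0.85 0.5 0 0 0;0 0 0.4 0 0 0;0 0 0 0 0 0"

```text
time_s: 2.77
eef_pos: [0.5099, -0.2513, 0.0948]
eef_rot: [-0.003, -0.072, 0.997, 0.003]
wrist_force: [-0.5, 1.5, -0.9]
opening: 1.001
grasp_force: 0.0
```

```bash
python3 -c "
from h import *
go([.513,-.2545,.004])
c=shot('top');s=shot('side');np.savez('top1.npz',**c);np.savez('side1.npz',**s)
u,v=proj(s,[.513,-.2545,.03]).astype(int);print(u,v)
a=cv2.resize(c['pixels'][160:250,350:440,::-1],(400,400),interpolation=cv2.INTER_CUBIC)
b=cv2.resize(s['pixels'][v-50:v+50,u-50:u+50,::-1],(400,400),interpolation=cv2.INTER_CUBIC)
cv2.imwrite('pics/crop3.png',np.hstack([a,b]))"
```

```text
t 2.7667 pos [ 0.5099 -0.2513  0.0948] ytool 1.7154 zt [-0.006   0.0047 -1.    ] open 1.001300296581989 F 0.0 [-0.5  1.5 -0.9]
units [-0.077 -0.104  2.268]
364 255
```

View pics/crop3.png

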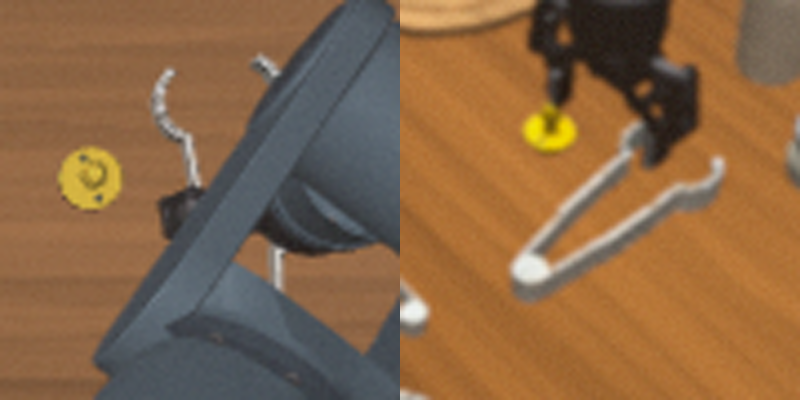

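The crop shows the open fingers above the two arms, about half-way along the tongs, and clear of the yellow dummy. I descend straight down.

Call:
carry_out:
  plan: "-0.03 -0.03 0.4 0 0 0;-0.03 -0.03 0.4 0 0 0;0 0 0.4 0 0 0;0 0 0.4 0 0 0;0 0 0.3 0 0 0;0 0 0.2 0 0 0;0 0 0.1 0 0 0;0 0 0 0 0 0"

```text
time_s: 3.53
eef_pos: [0.515, -0.2528, 0.0112]
eef_rot: [-0.0, -0.074, 0.997, 0.0]
wrist_force: [0.1, -0.4, -0.2]
opening: 0.998
grasp_force: 0.0
```

```bash
python3 -c "
from h import *
go([.513,-.2545,.004])
s=dict(np.load('side0.npz'));print(plane(s,346.5,272,.026))
c=shot('side');a=cv2.resize(c['pixels'][205:305,300:440,::-1],(784,560),interpolation=cv2.INTER_CUBIC)
cv2.imwrite('pics/crop4.png',a)"
```

```text
t 3.5333 pos [ 0.515  -0.2528  0.0112] ytool 1.7186 zt [-4.e-04  3.e-04 -1.e+00] open 0.9979083917500622 F 0.0 [ 0.1 -0.4 -0.2]
units [ 0.055 -0.035  0.181]
[ 0.42758254 -0.2694233   0.026     ]
```

View pics/crop4.png

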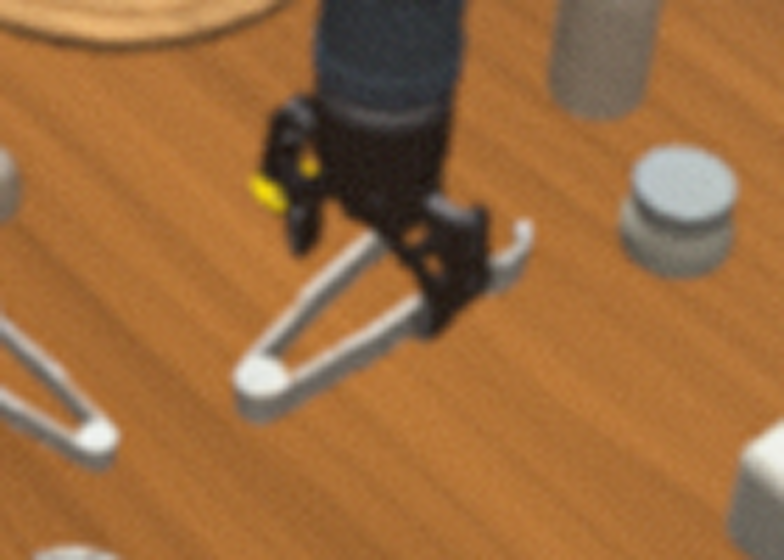

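The fingers straddle both plates. I go a little lower and close lightly.

Call:
carry_out:
  plan: "0.03 -0.02 0.1 0 0 0;0 0 0.07 0 0 0;0 0 0 0 0 0;0 0 0 0 0 0;0 0 0 0 0 0;0 0 0 0 0 0;0 0 0 0 0 0;0 0 0 0 0 0"
  claw: -0.05

```text
time_s: 4.25
eef_pos: [0.5144, -0.2547, 0.0051]
eef_rot: [0.0, -0.074, 0.997, -0.0]
wrist_force: [-0.4, -0.6, 5.2]
opening: 0.525
grasp_force: 4.5
```

```bash
python3 -c "
from h import *
go([.513,-.2545,.004])"
```

```text
t 4.25 pos [ 0.5144 -0.2547  0.0051] ytool 1.718 zt [ 1.e-03 -9.e-04 -1.e+00] open 0.525412629548755 F 4.453725814819336 [-0.4 -0.6  5.2]
units [0.035 0.011 0.028]
```

Call:
carry_out:
  plan: "0 0 -0.1 0 0 0;0 0 -0.3 0 0 0;0 0 -0.5 0 0 0;0 0 -0.6 0 0 0;0 0 -0.6 0 0 0;0 0 -0.6 0 0 0;0 0 -0.6 0 0 0;0 0 -0.6 0 0 0"

```text
time_s: 4.92
eef_pos: [0.5135, -0.2538, 0.1622]
eef_rot: [-0.0, -0.074, 0.997, 0.0]
wrist_force: [1.5, -0.9, -0.4]
opening: 0.525
grasp_force: 3.4
```

Call:
carry_out:
  plan: "0 0 -0.4 0 0 0;0 0 -0.2 0 0 0;0 0 0 0 0 0;0 0 0 0 0 0;0 0 0 0 0 0;0 0 0 0 0 0;0 0 0 0 0 0;0 0 0 0 0 0"

```text
time_s: 5.58
eef_pos: [0.5135, -0.2539, 0.1835]
eef_rot: [-0.001, -0.074, 0.997, 0.001]
wrist_force: [-0.3, 0.3, -0.4]
opening: 0.525
grasp_force: 3.4
```

```bash
python3 -c "
from h import *
go([.4695,.0653,.19])
c=shot('side');t=shot('top')
u,v=proj(c,[.513,-.2545,.18]).astype(int);print(u,v)
a=cv2.resize(c['pixels'][v-60:v+60,u-50:u+50,::-1],(400,480),interpolation=cv2.INTER_CUBIC)
u,v=proj(t,[.513,-.2545,.18]).astype(int);print(u,v)
b=cv2.resize(t['pixels'][v-60:v+60,u-50:u+50,::-1],(400,480),interpolation=cv2.INTER_CUBIC)
cv2.imwrite('pics/crop5.png',np.hstack([a,b]))"
```

```text
t 5.5833 pos [ 0.5135 -0.2539  0.1835] ytool 1.718 zt [-0.0014  0.0011 -1.    ] open 0.5253137695119674 F 3.3538685739040375 [-0.3  0.3 -0.4]
units [-0.081  8.056 -0.153]
367 221
415 203
```

View pics/crop5.png

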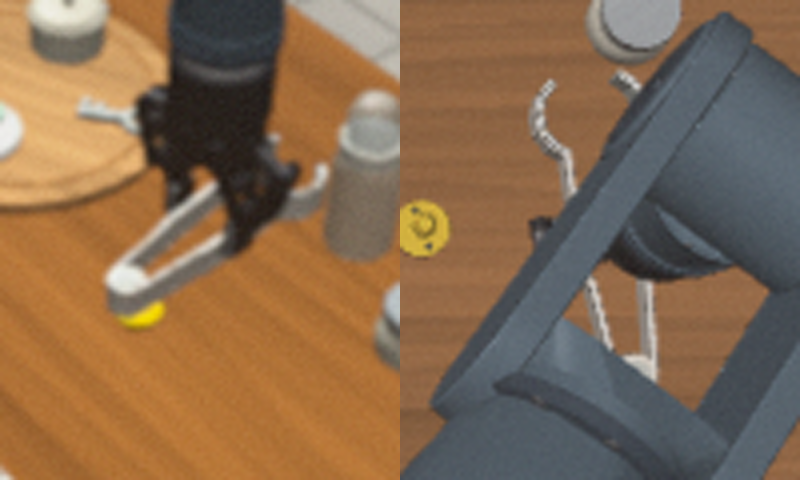

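The tongs are lifted level, head (349,231) in the side view, jaws open. I move over to the pacifier.

Call:
carry_out:
  plan: "-0.02 0.3 0 0 0 0;-0.02 0.6 0 0 0 0;-0.02 0.8 0 0 0 0;-0.02 0.8 0 0 0 0;0 0.8 0 0 0 0;0 0.8 0 0 0 0;0 0.8 0 0 0 0;0 0.8 0 0 0 0"

```text
time_s: 6.35
eef_pos: [0.4829, -0.0261, 0.1846]
eef_rot: [0.0, -0.074, 0.997, 0.0]
wrist_force: [0.1, 0.5, -0.5]
opening: 0.527
grasp_force: 3.4
```

Call:
carry_out:
  plan: "0 0.8 0 0 0 0;0 0.8 0 0 0 0;0 0.5 0 0 0 0;0 0.25 0 0 0 0;0 0 0 0 0 0;0 0 0 0 0 0;0 0 0 0 0 0;0 0 0 0 0 0"

```text
time_s: 7.02
eef_pos: [0.4702, 0.0636, 0.1845]
eef_rot: [0.0, -0.073, 0.997, -0.0]
wrist_force: [0.4, -0.8, -1.2]
opening: 0.528
grasp_force: 3.4
```

```bash
python3 -c "
from h import *
go([.4695,.0653,.0645])
c=shot('side');t=shot('top');np.savez('top2.npz',**t);np.savez('side2.npz',**c)
u,v=proj(c,[.51,.07,.15]).astype(int);print(u-50,v-50)
a=cv2.resize(c['pixels'][v-50:v+50,u-50:u+50,::-1],(400,400),interpolation=cv2.INTER_CUBIC)
u,v=proj(t,[.51,.07,.15]).astype(int);print(u-50,v-50)
b=cv2.resize(t['pixels'][v-50:v+50,u-50:u+50,::-1],(400,400),interpolation=cv2.INTER_CUBIC)
s=dict(np.load('side0.npz'));print('ram',plane(s,299.6,165.8,.076))
cv2.imwrite('pics/crop6.png',np.hstack([a,b]))"
```

```text
t 7.0167 pos [0.4702 0.0636 0.1845] ytool 1.7165 zt [ 1.e-04 -3.e-04 -1.e+00] open 0.527553346403152 F 3.353848233819008 [ 0.4 -0.8 -1.2]
units [0.011 0.046 3.   ]
252 125
242 156
ram [0.59015428 0.20187509 0.076     ]
```

View pics/crop6.png

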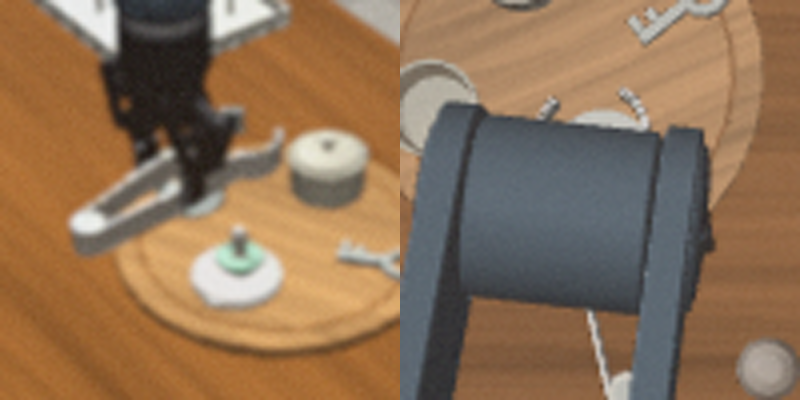

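```bash
python3 -c "
from h import *
t=dict(np.load('top2.npz'));c=dict(np.load('side2.npz'));t0=dict(np.load('top0.npz'))
print(plane(t,288.6,180.8,.2055),'exp .5746 .0791')
print('head side',plane(c,274,180.5,.2055),'exp',.4702-.087,.0636-.013)
print('head top',plane(t,298,251.5,.2055))
# pacifier from two views
print(plane(t0,292.4,194.6,.068), plane(c,252+238/4,125+257/4,.068),'rim ram',plane(t0,249.6,183.1,.076))
"
```

```text
[0.57021907 0.07659196 0.2055    ] exp .5746 .0791
head side [0.38245747 0.04550954 0.2055    ] exp 0.3832 0.050600000000000006
head top [0.38886202 0.05202363 0.2055    ]
[0.55133325 0.07662625 0.068     ] [0.54949476 0.07332286 0.068     ] rim ram [0.58461625 0.20055696 0.076     ]
```

The side and top measurements agree to about 3 mm. I descend around the pacifier.

Call:
carry_out:
  plan: "-0.02 0.03 0.2 0 0 0;-0.02 0.02 0.4 0 0 0;0 0 0.5 0 0 0;0 0 0.5 0 0 0;0 0 0.4 0 0 0;0 0 0.2 0 0 0;0 0 0 0 0 0;0 0 0 0 0 0"

```text
time_s: 7.78
eef_pos: [0.4711, 0.0668, 0.0963]
eef_rot: [-0.0, -0.073, 0.997, 0.0]
wrist_force: [0.1, 0.5, -0.2]
opening: 0.527
grasp_force: 3.4
```

Call:
carry_out:
  plan: "0 0 0.2 0 0 0;0 0 0.2 0 0 0;0 0 0.2 0 0 0;0 0 0.1 0 0 0;0 0 0.08 0 0 0;0 0 0 0 0 0;0 0 0 0 0 0;0 0 0 0 0 0"

```text
time_s: 8.45
eef_pos: [0.4714, 0.0669, 0.0655]
eef_rot: [0.0, -0.074, 0.997, -0.0]
wrist_force: [0.2, -0.4, -0.5]
opening: 0.526
grasp_force: 3.4
```

```bash
python3 -c "
from h import *
go([.4710,.065,.0645])
c=shot('side');t=shot('top')
u,v=proj(c,[.52,.07,.07]).astype(int);print(u-35,v-35)
a=cv2.resize(c['pixels'][v-35:v+35,u-35:u+35,::-1],(400,400),interpolation=cv2.INTER_CUBIC)
u,v=proj(t,[.54,.07,.07]).astype(int);print(u-35,v-35)
b=cv2.resize(t['pixels'][v-35:v+35,u-35:u+35,::-1],(400,400),interpolation=cv2.INTER_CUBIC)
cv2.imwrite('pics/crop7.png',np.hstack([a,b]))"
```

```text
t 8.45 pos [0.4714 0.0669 0.0655] ytool 1.718 zt [ 4.e-04 -0.e+00 -1.e+00] open 0.5260063317133244 F 3.354380652308464 [ 0.2 -0.4 -0.5]
units [ 0.018 -0.046  0.026]
270 157
259 163
```

View pics/crop7.png

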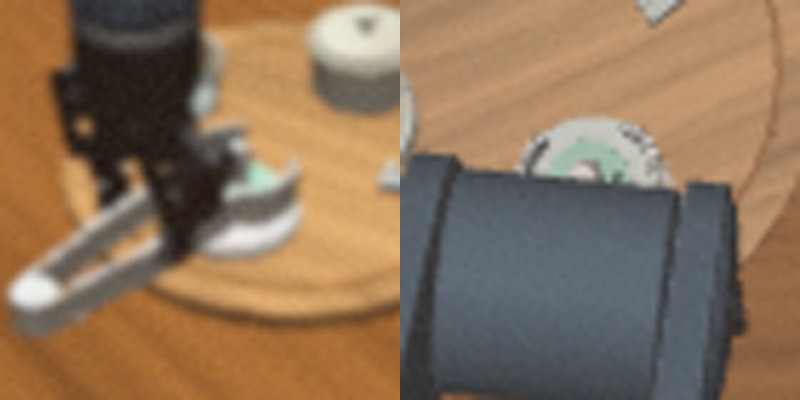

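The jaws stand either side of the shield, tips (540,155) and (632,130) in the top crop, with the shield centred near column 588. I close gradually.

Call:
carry_out:
  plan: "0 0 0 0 0 0;0 0 0 0 0 0;0 0 0 0 0 0;0 0 0 0 0 0;0 0 0 0 0 0;0 0 0 0 0 0;0 0 0 0 0 0;0 0 0 0 0 0"
  claw: 0.15

```text
time_s: 9.22
eef_pos: [0.4712, 0.067, 0.0653]
eef_rot: [0.0, -0.074, 0.997, 0.0]
wrist_force: [0.2, 0.5, -0.6]
opening: 0.427
grasp_force: 5.3
```

Call:
carry_out:
  plan: "0 0 0 0 0 0;0 0 0 0 0 0;0 0 0 0 0 0;0 0 0 0 0 0;0 0 0 0 0 0;0 0 0 0 0 0;0 0 0 0 0 0;0 0 0 0 0 0"
  claw: 0.27

```text
time_s: 9.88
eef_pos: [0.4712, 0.0669, 0.0653]
eef_rot: [0.0, -0.074, 0.997, -0.0]
wrist_force: [-0.2, -1.0, 1.1]
opening: 0.377
grasp_force: 59.4
```

Call:
carry_out:
  plan: "0 0 -0.1 0 0 0;0 0 -0.2 0 0 0;0 0 -0.3 0 0 0;0 0 -0.3 0 0 0;0 0 -0.3 0 0 0;0 0 -0.3 0 0 0;0 0 -0.2 0 0 0;0 0 -0.1 0 0 0"

```text
time_s: 10.55
eef_pos: [0.472, 0.067, 0.1389]
eef_rot: [0.001, -0.074, 0.997, -0.0]
wrist_force: [0.6, -0.5, -1.2]
opening: 0.375
grasp_force: 59.5
```

Call:
carry_out:
  plan: "0 0 -0.1 0 0 0;0 0 -0.2 0 0 0;0 0 -0.3 0 0 0;0 0 -0.3 0 0 0;0 0 -0.3 0 0 0;0 0 -0.2 0 0 0;0 0 -0.1 0 0 0;0 0 0 0 0 0"

```text
time_s: 11.22
eef_pos: [0.4716, 0.0669, 0.1981]
eef_rot: [0.001, -0.074, 0.997, -0.0]
wrist_force: [0.3, 0.1, -0.7]
opening: 0.383
grasp_force: 59.6
```

```bash
python3 -c "
from h import *
m=np.array([.587,.2015]);g=m-.0825*np.array([np.cos(.1475),np.sin(.1475)])
go([*g,.19])
c=shot('side')
u,v=proj(c,[.52,.07,.16]).astype(int);print(u-35,v-35)
a=cv2.resize(c['pixels'][v-35:v+75,u-45:u+45,::-1],(450,550),interpolation=cv2.INTER_CUBIC)
cv2.imwrite('pics/crop8.png',a)"
```

```text
t 11.2167 pos [0.4716 0.0669 0.1981] ytool 1.718 zt [ 1.4e-03 -1.0e-04 -1.0e+00] open 0.3828135937089682 F 59.55120197021188 [ 0.3  0.1 -0.7]
units [-1.284  2.905  0.203]
269 137
```

View pics/crop8.png

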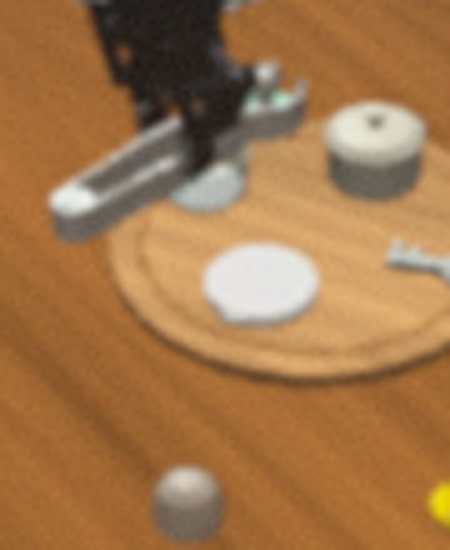

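The pacifier is held in the jaws and the case below is bare and in place. I move it over the ramekin.

Call:
carry_out:
  plan: "-0.05 0.1 0 0 0 0;-0.1 0.25 0 0 0 0;-0.18 0.4 0 0 0 0;-0.2 0.45 0 0 0 0;-0.2 0.45 0 0 0 0;-0.2 0.45 0 0 0 0;-0.18 0.4 0 0 0 0;-0.1 0.25 0 0 0 0"

```text
time_s: 11.93
eef_pos: [0.5028, 0.1852, 0.1965]
eef_rot: [-0.001, -0.074, 0.997, 0.0]
wrist_force: [0.8, 0.5, -2.4]
opening: 0.378
grasp_force: 59.6
```

Call:
carry_out:
  plan: "-0.05 0.12 0 0 0 0;-0.02 0.04 0 0 0 0;0 0 0 0 0 0;0 0 0 0 0 0;0 0 0 0 0 0;0 0 0 0 0 0;0 0 0 0 0 0;0 0 0 0 0 0"

```text
time_s: 12.6
eef_pos: [0.5048, 0.1892, 0.1974]
eef_rot: [0.0, -0.073, 0.997, -0.0]
wrist_force: [0.1, 0.9, -0.1]
opening: 0.38
grasp_force: 59.6
```

```bash
python3 -c "
from h import *
m=np.array([.587,.2015]);g=m-.0825*np.array([np.cos(.1475),np.sin(.1475)])
go([*g,.19])
c=shot('side');t=shot('top');np.savez('top3.npz',**t);np.savez('side3.npz',**c)
for n,k in(('top',t),('side',c)):
    p=k['pixels'].astype(int); m=((p[...,1]-p[...,0]>20)&(p[...,1]>90)).astype(np.uint8)
    N,l,st,ce=cv2.connectedComponentsWithStats(m)
    for i in range(1,N):
        if st[i,4]>4 and 200<ce[i][0]<330 and 100<ce[i][1]<220: print(n,st[i],ce[i],plane(k,*ce[i],.198)[:2])
u,v=proj(c,[.54,.19,.16]).astype(int);print(u-45,v-45)
a=cv2.resize(c['pixels'][v-45:v+45,u-45:u+45,::-1],(400,400),interpolation=cv2.INTER_CUBIC)
u,v=proj(t,[.58,.19,.16]).astype(int);print(u-45,v-45)
b=cv2.resize(t['pixels'][v-45:v+45,u-45:u+45,::-1],(400,400),interpolation=cv2.INTER_CUBIC)
cv2.imwrite('pics/crop9.png',np.hstack([a,b]))"
```

```text
t 12.6 pos [0.5048 0.1892 0.1974] ytool 1.7174 zt [ 2.e-04  0.e+00 -1.e+00] open 0.380074316794434 F 59.58200153903704 [ 0.1  0.9 -0.1]
units [-0.015  0.002  0.185]
side [294 137   3   2   5] [294.8 137.4] [0.58195685 0.21471533]
244 108
203 135
```

View pics/crop9.png

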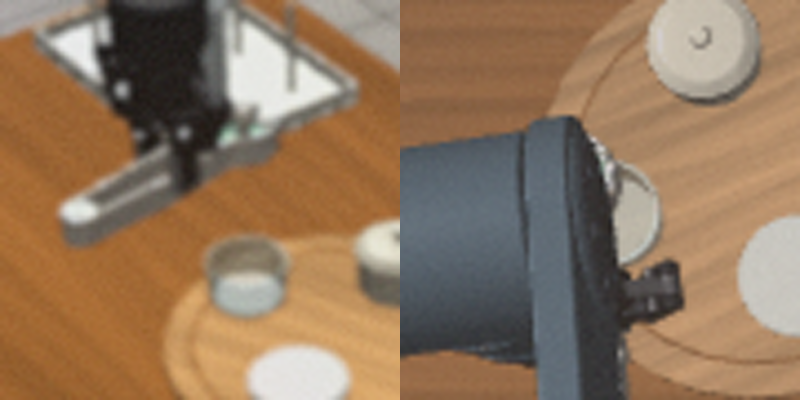

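The shield sits in the jaws at about side (298,137), which maps to roughly (0.587, 0.209). The ramekin rim is unmoved at (299.6,166), which is (0.587, 0.2015). That is within about 1 cm, so I hand in.

```bash
python3 -c "
from h import *
print(ctrl.hand_in())"
```

```text
the job is handed in; nothing more can be done
None
```

I handed the job in with the tongs holding the pacifier still over the ramekin, about 1 cm off its centre by my measurement and roughly 15 cm above the turntable; I saw nothing else disturbed, but the hand-in gave no verdict.

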